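# Gauge a sleeve and bring it into the inspection camera's view with the mirror

### The job

Slide the sleeve that fits, the thicker one with the wide bore, all the way down over the gauge pin until it sits on the foot, and let go of it; leave the thinner sleeve and the bench clutter alone. Then take the grip on top of the mirror and turn the mirror until the small camera on the same base, looking into the mirror, sees the sleeve on the pin in the middle of its picture. The mirror springs back when released, so finish while still holding it steady at that angle.

Things in the scene. Friction and masses are not known exactly. Their poses are not given: they have to be found in the camera images.
- wide_sleeve_mid (a point): the thicker grey plastic sleeve (a plain tube open at both ends), loose, standing upright on the bench: 30 mm outside diameter, 44 mm tall, bore 17.6 mm, 40 g. The point is its centre, half-way up (22 mm above its underside)
- narrow_sleeve_mid (a point): the thinner grey plastic sleeve, loose, standing upright: 23 mm outside diameter, 44 mm tall, bore 9 mm (does not fit the pin). The point is its centre, half-way up. To be left alone
- gauge_seat (a point): gauge, fixed to the bench: dark steel round foot, 52 mm in diameter, 30 mm tall, with an upright bright steel pin in its centre, 14 mm in diameter, 56 mm tall above the foot, its top 8 mm tapered. The point is on the pin's axis at the top face of the foot, where the sleeve comes to sit (sleeve centre then 22 mm above it). z up
- lens (a point): centre of the lens front of a small white camera (44 x 60 x 40 mm, top 77 mm above the bench) at one end of a grey base plate fixed to the bench; the mirror stands at the other end, its axis 155 mm from the lens front. The camera looks level, straight at the mirror's axis, 56 mm above the bench. The y axis points from mirror to camera
- mirror_grip (a point): centre of the black ribbed grip bar on top of the mirror, on its upright turning axis, 116 mm above the bench. The bar is 12 mm thick, 34 mm long, 36 mm tall (96 to 132 mm above the bench); its long side runs along the mirror; pinch it from above across its thickness, along this point's x axis, which points level out of the reflecting face (the mirror's normal) and turns with it
- mirror_face (a point): centre of the reflecting face (56 mm wide, 50 mm tall, 58 mm above the bench), on the turning axis; x axis is the mirror's normal, as for the grip. The mirror's black back plate ends 86 mm above the bench, 10 mm below the grip bar
- mirror (a joint): angle of the mirror about its upright axis in rad: 0 at rest (normal then 20 degrees counter-clockwise, from above, of the direction to the lens), growing counter-clockwise, towards the gauge, up to 1.25. A spring (0.1 N m per rad) turns it back. It is right when the normal halves the angle, from above, between the directions axis-lens and axis-pin: 0.25 to 0.9 from rest
- view (a point): where the middle of the camera's picture lies by way of the mirror: a point in the air 150 mm from the mirror's axis, 56 mm above the bench; its x axis points along the line of sight, away from the mirror. Geared to swing about the axis twice as far as the mirror, with the dark pointer (35 mm) on the steel disc under it. Right when this line passes through the pin's axis
- cup_a: bystander: specimen cup with a white screw lid, 52 mm in diameter, 56 mm tall, loose; origin at the centre of its underside
- cup_b: bystander: specimen cup with an orange screw lid, 52 mm in diameter, 56 mm tall, loose; origin at the centre of its underside
- amber: bystander: small amber bottle with a red cap, 31 mm in diameter, 78 mm tall, loose; origin at the centre of its underside
- oil: bystander: small oil bottle with a white cap, 24 mm in diameter, 55 mm tall, loose; origin at the centre of its underside
- pen: bystander: pen lying on the bench near its front edge, 12 x 135 x 12 mm, loose; origin at the centre of its underside
Things that resemble listed ones, but are neither listed nor needed, are in the scene too. Leave any orange look-alike of the part that bears wide_sleeve_mid alone. What is shaped like the part that bears gauge_seat but turquoise is not meant.

How it is judged:
By the outcome, as a careful person would: the job done as asked, in the order asked, and still so for the second after the job is handed in, while the arm keeps its last pose, push and grip.
It also fails if it takes over 53 s, if anything falls off the work surface, if the arm or the gripper's body presses on something with over 40 N, if the wrist force passes 120 N, or if a joint passes its speed limit or range.

### The arm

A 6-joint arm with a two-finger parallel gripper is mounted at the origin on a cart in front of the work surface, level with it; the furniture and walls round the work are solid. World frame = base frame: x ahead of the robot, y to its left, z up, the work surface at z = 0. Lengths are in m, angles in rad, forces in N, time in s.
With the tool pointing down it reaches from about 0.425 to 0.925 m from the base axis. Payload 12.5 kg.
Tool frame: the origin (TCP) lies midway between the tips of the shut fingers; the grasp point (between the pads) lies 19 mm behind it; z points along the fingers, y is the direction in which the jaws open and shut (so a half turn about z gives the same grasp; the last joint's range is limited). The gripper opens to 85 mm and grips with 20 to 120 N. Pads are 22 mm wide; open, the fingers measure 114 mm over their backs; the gripper's body (76 mm by 85 mm) begins 54 mm behind the grasp point. The pads swing forward as they close: fully open they stand 13 mm farther back than shut.
Start: joints at [-1.453, 0.491, 1.559, -0, 1.092, -0.106], TCP at [0.139, -0.609, 0.231] pointing down, gripper open.
Joint ranges: [-3.1, 3.1], [-0.84, 2.19], [0.05, 2.79], [-1.13, 4.28], [0.06, 2.93], [-2.69, 2.69]. Speed limits (rad/s): [2.22, 2.22, 2.79, 3.14, 3.14, 3.14].

### API

Orientations are given as a unit quaternion [w, x, y, z].
In Python, from station import observe, snapshot, close_job, spot_in, trace, spot_point gives the robot as it stands.
- The arm moves only by the tool servo_tool, never from a script. Its argument "targets" is a list that holds one entry, the list of rows, each a list of 7 numbers: the turn, a rotation vector about the tool's x, y, z in rad, then the shift along the tool's x, y, z in mm, then the finger opening in mm, from 0 to 85.4. A call has exactly 8 rows; each row shifts and turns the commanded pose from where the row before left it, along the tool's axes as they then stand; what a row does not reach is not made up. A row lasts 1/10 s, in which the tool goes at most 50 mm and 8.59 degrees, less where a joint would pass 70% of its speed; a pose out of reach is approached as far as the arm can. A call is refused whole if a number of a shift passes 50 or a number of a turn 0.15, either way. A call with a gripper value outside its range is refused whole. The fingers move at their own pace and stop on an object; the grip force is fixed at half the most. Time passes only in rows, so rows that do not move let the fingers close, or fill a call up. It gives the time, the measured TCP pose, the force and the opening at its end, in the units of the state.
- observe(): the state, without advancing time (a new reading comes with each control period).
- snapshot(name): name is "scene" or "top"; returns a dict with "image" (400x640x3 uint8, blue, green, red), "range_z" (400x640 float32, m along the optical axis (not along the pixel's ray), 0 where there is no reading), "K" (3x3 intrinsics, pixels), "R" (3x3) and "t" (3): a world point X has camera coordinates R X + t. Camera axes: x right, y down, z forward; pixel columns grow to the right and rows downward; lengths in m; the calibration is good to about 2 mm. A picture is of the moment at which its call begins.
- close_job(): hands the job in, once; it reports no verdict.
Trained networks look in a picture, given as the dict that the camera call returned (one of the last four; its "shot" number tells which), for a name from the list of things; names that differ only in an ending like _2 or _b are one class to them, and where a whole thing is asked for, a point or a joint stands for the part that bears it (a point fixed in the world has none). Each returns a list of dicts, best first, with "conf" (0 to 1); they miss things now and then, are a little off and sometimes report something else, mostly with a low value. They report only what shows in the picture. A call takes as long as a camera call. They do not tell look-alikes from the thing itself.
- spot_in(picture, target): "xyz" ([x, y, z] in m, in the coordinates of the camera as it stood for that picture, good to about 4 mm: the middle of the surface that is visible of it).
- trace(picture, target): "pixels" (400x640 bool, what is visible of it).
- spot_point(picture, target): "xyz" ([x, y, z] in m, in the coordinates of the camera as it stood for that picture, good to about 4 mm: a listed point, or the origin of a listed thing).
The state is a dict: "time_s": time; "qpos": joint angles; "joint_velocities": joint speeds; "effort": joint torques, N m; "eef_pos": TCP position; "eef_rot": TCP orientation; "contact_force": force on the tool from outside, world axes, zero at the start; "moment": the same for the moment, N m; "grip_width": finger opening in m.
Only numpy, scipy, OpenCV 4.12 (cv2) and the standard library are available. Lean on these libraries where they do the work, as an engineer would, in place of code of your own. Each camera call takes 0.05 s, during which the arm holds its last target. There are 200 camera calls.

## Working session

There is one attempt and no reset: what is moved stays moved. The work goes in short steps, Python scripts to look and compute and a tool call to move; the robot and the scene stay as the last step left them, time stands still between calls to the robot, and variables do not carry over. Pictures are saved under pics/ and viewed, about 8 in all and at most 12, crops included, and the job is handed in when it is done.

Besides the shell and the picture viewer there is one more tool, called after "Emit:" as name(argument=value, ...), one argument or row to a line, values as JSON. servo_tool: Moves the arm, as the interface text tells. Its arguments: {"type":"object","properties":{"targets":{"type":"array"}},"required":["targets"]}

```bash
mkdir -p pics; ls; cat > h.py <<'E'
import numpy as np, cv2
from station import observe, snapshot, close_job, spot_in, trace, spot_point
def world(p,x): return p["R"].T@(np.array(x)-p["t"])
def px(p,X):
    c=p["K"]@(p["R"]@np.array(X)+p["t"]); return (c[:2]/c[2]).round().astype(int)
def cloud(p):
    z=p["range_z"]; v,u=np.mgrid[:400,:640]; K=p["K"]
    c=np.stack([(u-K[0,2])/K[0,0]*z,(v-K[1,2])/K[1,1]*z,z],-1)
    return (c-p["t"])@p["R"]
E
python3 - <<'E'
from h import *
o=observe(); print({k:np.round(v,3) for k,v in o.items()})
for n in ["scene","top"]:
    p=snapshot(n); cv2.imwrite(f"pics/{n}0.png",p["image"])
    print(n,"cam at",(-p["R"].T@p["t"]).round(3), p["R"][2].round(2))
    for t in ["wide_sleeve_mid","narrow_sleeve_mid","gauge_seat","lens","mirror_grip","mirror_face","view","cup_a","cup_b","amber","oil","pen"]:
        for r in spot_point(p,t)[:4]:
            w=world(p,r["xyz"]); print(t,round(r["conf"],2),w.round(3),px(p,w))
E
```

```text
pics
{'time_s': np.float64(0.0), 'qpos': array([-1.453,  0.492,  1.559, -0.   ,  1.092, -0.106]), 'joint_velocities': array([ 0.   , -0.   , -0.001, -0.002,  0.002, -0.   ]), 'effort': array([ 4.0000e-03, -6.1845e+01, -2.6159e+01,  0.0000e+00,  4.0000e-03,
       -0.0000e+00]), 'eef_pos': array([ 0.139, -0.609,  0.231]), 'eef_rot': array([-0.001,  0.994,  0.112, -0.   ]), 'contact_force': array([-0.412, -0.67 , -0.558]), 'moment': array([ 0.008, -0.036, -0.03 ]), 'grip_width': np.float64(0.085)}
scene cam at [-0.008  0.345  0.82 ] [ 0.57 -0.35 -0.75]
wide_sleeve_mid 0.72 [ 0.491 -0.221  0.021] [396 194]
wide_sleeve_mid 0.55 [0.683 0.107 0.114] [263 174]
wide_sleeve_mid 0.54 [ 0.561 -0.197  0.025] [375 182]
narrow_sleeve_mid 0.63 [0.528 0.123 0.03 ] [286 234]
gauge_seat 0.95 [0.525 0.125 0.028] [287 235]
gauge_seat 0.73 [0.56  0.029 0.03 ] [311 211]
lens 0.91 [0.695 0.265 0.057] [211 208]
mirror_grip 0.56 [0.682 0.106 0.114] [263 174]
mirror_face 0.59 [0.687 0.111 0.057] [263 187]
cup_a 0.84 [ 0.658 -0.118  0.   ] [336 178]
cup_a 0.67 [0.452 0.314 0.003] [232 296]
cup_a 0.63 [0.563 0.
[... 418 characters left out ...]
6 -0.291  0.024] [407 223]
narrow_sleeve_mid 0.18 [0.683 0.111 0.055] [279 150]
gauge_seat 0.6 [0.562 0.03  0.03 ] [305 188]
lens 0.74 [0.699 0.265 0.059] [230 146]
mirror_grip 0.53 [0.686 0.112 0.115] [277 145]
mirror_face 0.71 [0.686 0.111 0.113] [277 145]
mirror_face 0.66 [0.687 0.112 0.057] [279 149]
mirror_face 0.19 [ 0.563 -0.199  0.023] [377 187]
cup_a 0.75 [ 0.657 -0.116  0.001] [350 159]
cup_a 0.69 [ 0.455  0.315 -0.001] [218 224]
cup_b 0.75 [ 0.657 -0.116  0.001] [350 159]
cup_b 0.69 [ 0.455  0.315 -0.001] [218 224]
amber 0.42 [0.566 0.363 0.002] [203 190]
amber 0.24 [ 0.561 -0.199  0.027] [377 187]
oil 0.57 [ 0.415 -0.39   0.   ] [437 232]
pen 0.47 [ 0.387  0.278 -0.002] [230 245]
```

```bash
python3 - <<'E'
import cv2
a=cv2.imread("pics/scene0.png")[130:330,160:480]; cv2.imwrite("pics/sc_crop.png",cv2.resize(a,(800,500),interpolation=cv2.INTER_CUBIC))
a=cv2.imread("pics/top0.png")[120:260,190:450]; cv2.imwrite("pics/top_crop.png",cv2.resize(a,(800,431),interpolation=cv2.INTER_CUBIC))
E
```

```text
(no output)
```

View pics/sc_crop.png

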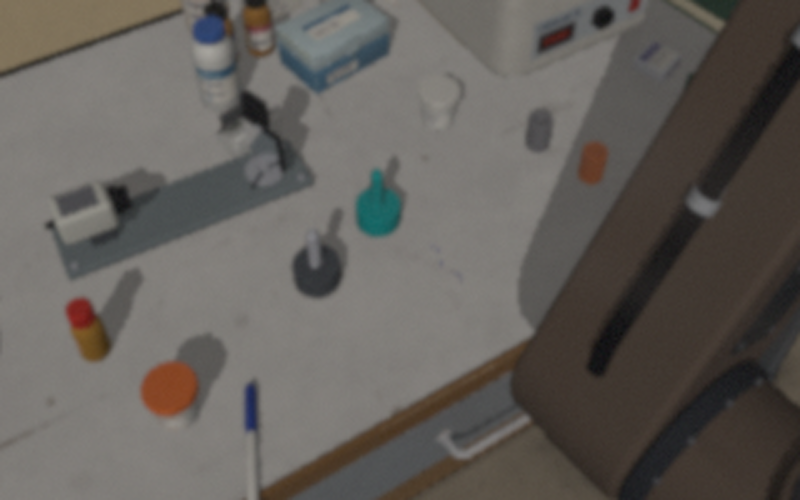

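View pics/top_crop.png

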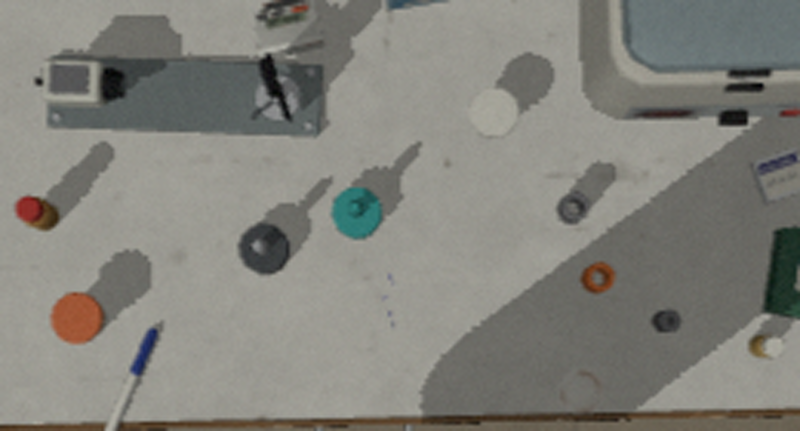

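Two pictures viewed. The candidates in the top picture are:
- **Wide grey sleeve:** (376,187), bore visible; this is my choice.
- **Orange look-alike:** (384,210).
- **Narrow grey sleeve:** (407,224), smaller with a small bore.
- **Gauge:** the dark one at (276,201). The turquoise one at (305,188) is not meant.

Next I check the choice in a close crop and refine the positions from depth.

```bash
cat >> h.py <<'E'
def circ(P,c,r,zlo,zhi):
    m=(np.hypot(P[...,0]-c[0],P[...,1]-c[1])<r)&(P[...,2]>zlo)&(P[...,2]<zhi)
    q=P[m]; 
    if len(q)<5: return len(q)
    (x,y),R=cv2.minEnclosingCircle(q[:,:2].astype(np.float32)); return len(q),round(x,4),round(y,4),round(R,4),q.mean(0).round(4)
E
python3 - <<'E'
from h import *
p=snapshot("top"); P=cloud(p)
print("wide",circ(P,(.562,-.198),.03,.036,.06)); print("narrow",circ(P,(.446,-.291),.03,.036,.06)); print("orange",circ(P,(.487,-.218),.03,.036,.06))
print("foot",circ(P,(.525,.125),.045,.02,.04)); print("pin",circ(P,(.525,.125),.03,.07,.1))
print("grip",circ(P,(.686,.111),.04,.12,.15)); print("cam",circ(P,(.70,.29),.06,.065,.09))
s=snapshot("scene"); S=cloud(s)
print("sfoot",circ(S,(.525,.125),.045,.022,.04)); print("spin",circ(S,(.525,.125),.03,.07,.1)); print("sgrip",circ(S,(.686,.111),.04,.12,.15)); print("swide",circ(S,(.562,-.198),.03,.036,.06))
print("pin top px",px(p,(.525,.125,.086)))
# height map max over 4cm cells
A=np.concatenate([P.reshape(-1,3),S.reshape(-1,3)])
A=A[(A[:,2]<.6)]
print("y cols",[round(.38-.06*j,2) for j in range(14)])
for x in np.arange(.9,.3,-.06):
    print(round(x,2),[int(1000*np.max(A[(abs(A[:,0]-x)<.03)&(abs(A[:,1]-(.38-.06*j))<.03),2],initial=0)) for j in range(14)])
a=p["image"][170:240,360:430]; b=p["image"][170:240,255:325]
cv2.imwrite("pics/close.png",cv2.resize(np.hstack([a,b]),(800,400),interpolation=cv2.INTER_CUBIC))
E
```

```text
wide (50, 0.5611, -0.1944, 0.0149, array([ 0.5612, -0.1942,  0.0438]))
narrow (36, 0.4416, -0.2867, 0.0115, array([ 0.4421, -0.2865,  0.0436]))
orange (53, 0.4885, -0.2169, 0.015, array([ 0.4881, -0.2169,  0.0435]))
foot (188, 0.5259, 0.1282, 0.0262, array([0.5252, 0.1275, 0.0302]))
pin (16, 0.5258, 0.1273, 0.0068, array([0.5257, 0.1272, 0.0823]))
grip (49, 0.6859, 0.1123, 0.0171, array([0.6846, 0.111 , 0.1314]))
cam (318, 0.6955, 0.3067, 0.0413, array([0.696 , 0.309 , 0.0753]))
sfoot (229, 0.524, 0.1273, 0.0262, array([0.5198, 0.1287, 0.0308]))
spin (34, 0.5233, 0.1272, 0.0069, array([0.522 , 0.1277, 0.08  ]))
sgrip (69, 0.6833, 0.1106, 0.0179, array([0.6818, 0.1111, 0.1295]))
swide (68, 0.5595, -0.1962, 0.0162, array([ 0.5588, -0.1945,  0.043 ]))
pin top px [274 199]
y cols [0.38, 0.32, 0.26, 0.2, 0.14, 0.08, 0.02, -0.04, -0.1, -0.16, -0.22, -0.28, -0.34, -0.4]
0.9 [10, 9, 10, 10, 12, 110, 114, 63, 100, 90, 206, 211, 211, 210]
0.84 [10, 9, 7, 9, 126, 125, 67, 70, 70, 9, 207, 210, 210, 211]
0.78 [8, 8, 8, 7, 33, 83, 67, 69, 70, 8, 209, 209, 210, 210]
0.72 [64, 85, 81, 20, 135, 134, 10, 7, 8, 8, 208, 211, 211, 211]
0.66 [18, 83, 80, 21, 137, 139, 8, 8, 63, 59, 205, 206, 206, 207]
0.6 [81, 73, 8, 10, 9, 34, 37, 8, 8, 43, 45, 8, 9, 24]
0.54 [85, 83, 8, 9, 91, 36, 89, 8, 8, 49, 50, 9, 11, 39]
0.48 [8, 62, 58, 9, 36, 31, 8, 9, 7, 9, 51, 46, 8, 42]
0.42 [7, 60, 45, 7, 7, 10, 9, 10, 10, 8, 9, 48, 10, 59]
0.36 [8, 18, 19, 10, 8, 10, 7, 7, 9, 8, 9, 7, 6, 7]
0.3 [0, 16, 7, 0, 0, 0, 0, 0, 575, 599, 599, 0, 0, 0]
```

View pics/close.png

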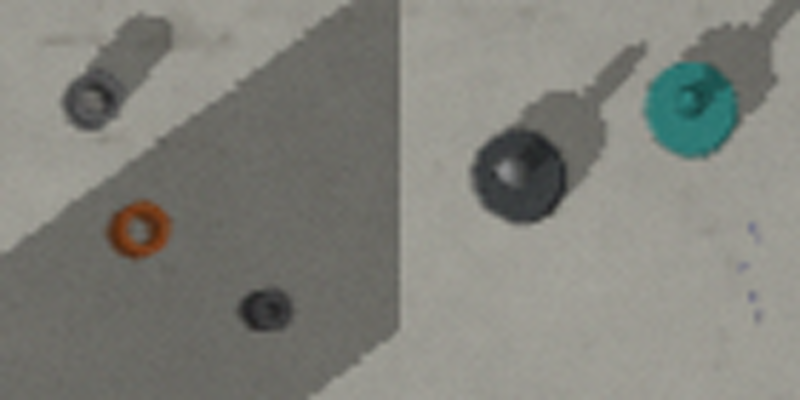

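Three pictures viewed. The crop shows the wide grey sleeve at (92,100) with radius 15 mm and a bright wide bore, the narrow one at (266,310), the orange one at (140,230), and the dark gauge at (520,175). I set out for the wide sleeve at (0.560,-0.195). The current jaw direction is already clear of the orange one.

Emit:
servo_tool(
  targets=[
    [[0,0,0,33,-20,2,85],[0,0,0,33,-20,2,85],[0,0,0,33,-20,2,85],[0,0,0,33,-20,2,85],[0,0,0,33,-20,2,85],[0,0,0,33,-20,2,85],[0,0,0,33,-20,2,85],[0,0,0,33,-20,2,85]],
  ],
)

```text
time_s: 2.2
eef_pos: [0.3616, -0.3937, 0.2154]
eef_rot: [0.0, 0.994, 0.112, 0.0]
contact_force: [-0.1, -1.1, -0.5]
grip_width: 0.0847
```

Emit:
servo_tool(
  targets=[
    [[0,0,0,33,-20,6,85],[0,0,0,33,-20,8,85],[0,0,0,33,-20,8,85],[0,0,0,33,-20,8,85],[0,0,0,33,-20,8,85],[0,0,0,25,-15,8,85],[0,0,0,20,-12,8,85],[0,0,0,10,-6,8,85]],
  ],
)

```text
time_s: 3.0
eef_pos: [0.5468, -0.215, 0.1529]
eef_rot: [0.0, 0.994, 0.112, 0.0]
contact_force: [0.1, -1.3, 0.1]
grip_width: 0.085
```

```bash
cat >> h.py <<'E'
from scipy.spatial.transform import Rotation as Ro
def delta(tgt):
    o=observe(); q=o["eef_rot"]; R=Ro.from_quat([q[1],q[2],q[3],q[0]]).as_matrix()
    print("tcp",o["eef_pos"].round(4),"y axis",R[:,1].round(3),"z",R[:,2].round(3),"F",o["contact_force"].round(1),"w",round(o["grip_width"],4),"t",o["time_s"],"q6",o["qpos"].round(2))
    print("tool mm",(R.T@(np.array(tgt)-o["eef_pos"])*1000).round(1))
E
python3 - <<'E'
from h import *
delta((.560,-.195,.012))
p=snapshot("top"); P=cloud(p); s=snapshot("scene")
for n in (p,s):
  for r in spot_point(n,"wide_sleeve_mid")[:4]: print(round(r["conf"],2),world(n,r["xyz"]).round(4))
a=s["image"][px(s,(.56,-.195,.03))[1]-60:,:][:120,px(s,(.56,-.195,.03))[0]-100:][:,:200]
cv2.imwrite("pics/near.png",cv2.resize(a,(800,480),interpolation=cv2.INTER_CUBIC))
E
```

```text
tcp [ 0.5468 -0.215   0.1529] y axis [ 0.224 -0.975  0.   ] z [ 0. -0. -1.] F [ 0.1 -1.3  0.1] w 0.085 t 3.0 q6 [-0.49  0.53  1.74  0.    0.88  0.86]
tool mm [ 17.3 -16.6 140.9]
0.45 [ 0.3843  0.2798 -0.001 ]
```

View pics/near.png

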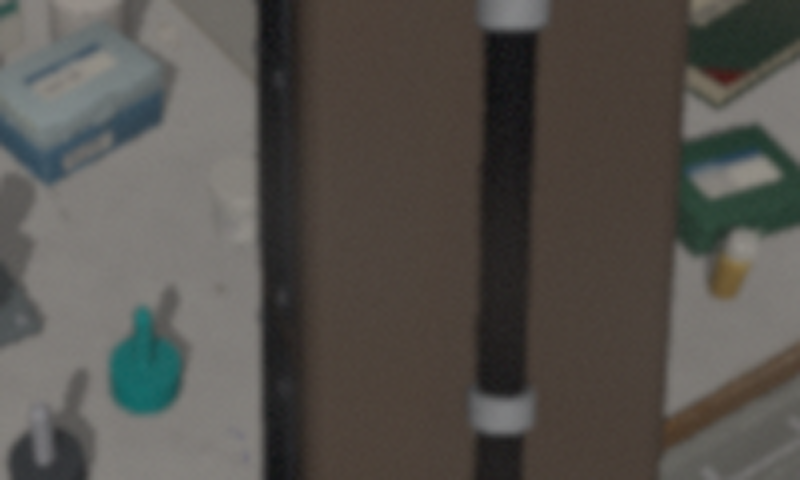

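Four pictures viewed. In this one the arm hides the sleeve; the turquoise gauge is at (145,360) and the dark one at (45,460). The earlier depth fit is good enough for a self-centring grip, so I go down.

Emit:
servo_tool(
  targets=[
    [[0,0,0,9,-8,10,85],[0,0,0,8,-9,10,85],[0,0,0,0,0,25,85],[0,0,0,0,0,25,85],[0,0,0,0,0,25,85],[0,0,0,0,0,20,85],[0,0,0,0,0,15,85],[0,0,0,0,0,10,85]],
  ],
)

```text
time_s: 4.0
eef_pos: [0.5582, -0.1956, 0.0118]
eef_rot: [-0.0, 0.994, 0.112, -0.001]
contact_force: [-0.3, -0.1, 0.6]
grip_width: 0.0852
```

Emit:
servo_tool(
  targets=[
    [[0,0,0,0,0,0,60],[0,0,0,0,0,0,40],[0,0,0,0,0,0,20],[0,0,0,0,0,0,20],[0,0,0,0,0,0,20],[0,0,0,0,0,0,20],[0,0,0,0,0,0,20],[0,0,0,0,0,0,20]],
  ],
)

```text
time_s: 4.8
eef_pos: [0.5589, -0.1962, 0.0144]
eef_rot: [0.0, 0.994, 0.112, 0.001]
contact_force: [-1.1, -0.5, 5.2]
grip_width: 0.0279
```

Emit:
servo_tool(
  targets=[
    [[0,0,0,0,0,-5,20],[0,0,0,0,0,-15,20],[0,0,0,0,0,-20,20],[0,0,0,0,0,-25,20],[0,0,0,0,0,-25,20],[0,0,0,0,0,-25,20],[0,0,0,0,0,-20,20],[0,0,0,0,0,-5,20]],
  ],
)

```text
time_s: 5.6
eef_pos: [0.5591, -0.1963, 0.1566]
eef_rot: [0.001, 0.994, 0.112, 0.002]
contact_force: [-0.6, 0.2, -1.1]
grip_width: 0.0281
```

```bash
python3 - <<'E'
from h import *
delta((.5246,.1273,.155))
E
```

```text
tcp [ 0.5591 -0.1963  0.1566] y axis [ 0.222 -0.975  0.003] z [ 0.004 -0.002 -1.   ] F [-0.6  0.2 -1.1] w 0.0281 t 5.6 q6 [-0.45  0.53  1.72 -0.    0.89  0.9 ]
tool mm [  38.2 -323.2    0.8]
```

Emit:
servo_tool(
  targets=[
    [[0,0,0,2,-15,0,20],[0,0,0,3,-30,0,20],[0,0,0,4,-35,0,20],[0,0,0,5,-35,0,20],[0,0,0,5,-35,0,20],[0,0,0,5,-35,0,20],[0,0,0,4,-35,0,20],[0,0,0,3,-30,0,20]],
  ],
)

```text
time_s: 6.4
eef_pos: [0.5318, 0.057, 0.1524]
eef_rot: [-0.0, 0.994, 0.112, -0.001]
contact_force: [1.0, 0.3, -0.9]
grip_width: 0.0282
```

Emit:
servo_tool(
  targets=[
    [[0,0,0,3,-30,0,20],[0,0,0,2,-25,0,20],[0,0,0,2,-13,0,20],[0,0,0,0,-5,0,20],[0,0,0,0,0,0,20],[0,0,0,0,0,0,20],[0,0,0,0,0,0,20],[0,0,0,0,0,0,20]],
  ],
)

```text
time_s: 7.2
eef_pos: [0.524, 0.1267, 0.1533]
eef_rot: [0.0, 0.994, 0.111, -0.0]
contact_force: [-0.1, 0.4, -1.0]
grip_width: 0.0281
```

```bash
python3 - <<'E'
from h import *
delta((.5246,.1273,.155))
for n in ("scene","top"):
  s=snapshot(n)
  for k in ("wide_sleeve_mid","gauge_seat"):
    for r in spot_point(s,k)[:3]: w=world(s,r["xyz"]);print(n,k,round(r["conf"],2),w.round(4),px(s,w))
  if n=="scene":
    S=cloud(s); print("pin px",px(s,(.5246,.1273,.086)))
    a=s["image"]; cv2.imwrite("pics/over.png",cv2.resize(a[140:290,190:390],(800,600),interpolation=cv2.INTER_CUBIC)); np.save("S.npy",S)
E
```

```text
tcp [0.524  0.1267 0.1533] y axis [ 0.221 -0.975  0.   ] z [ 0. -0. -1.] F [-0.1  0.4 -1. ] w 0.0281 t 7.2 q6 [ 0.11  0.47  1.86 -0.    0.82  1.46]
tool mm [ 0.8 -0.5 -1.7]
pin px [284 222]
top wide_sleeve_mid 0.56 [ 0.4874 -0.2152  0.027 ] [383 210]
top gauge_seat 0.72 [0.562  0.0267 0.0289] [307 188]
```

View pics/over.png

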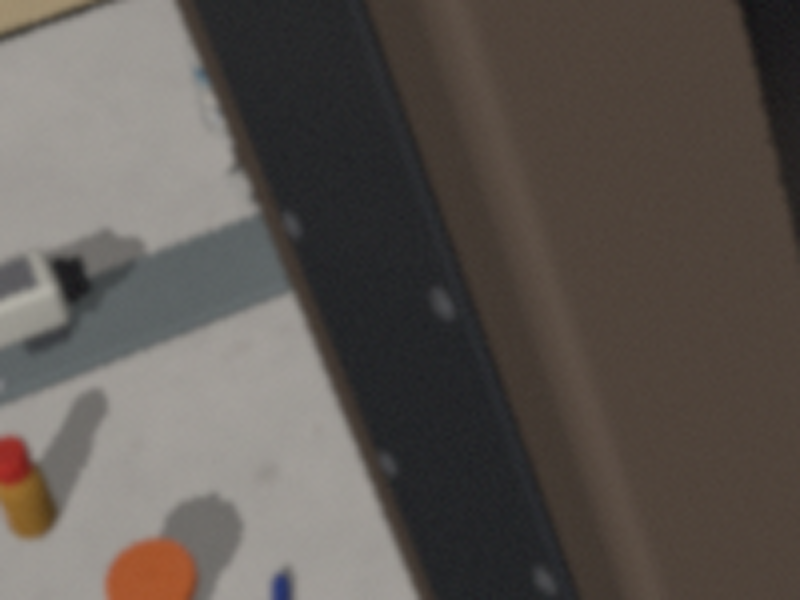

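Five pictures viewed. The arm hides the gauge at this pose (expected pixel (375,328) is arm-covered). The relative pick/pin offsets from both cameras agree to about 2 mm, within the taper's capture range. I lower by feel.

Emit:
servo_tool(
  targets=[
    [[0,0,0,-1,0,4,20],[0,0,0,0,0,8,20],[0,0,0,0,0,8,20],[0,0,0,0,0,8,20],[0,0,0,0,0,8,20],[0,0,0,0,0,6,20],[0,0,0,0,0,2,20],[0,0,0,0,0,0,20]],
  ],
)

```text
time_s: 8.3
eef_pos: [0.5227, 0.1272, 0.1089]
eef_rot: [0.0, 0.994, 0.112, -0.0]
contact_force: [1.0, -0.3, -0.6]
grip_width: 0.028
```

Emit:
servo_tool(
  targets=[
    [[0,0,0,0,0,2,20],[0,0,0,0,0,2,20],[0,0,0,0,0,2,20],[0,0,0,0,0,2,20],[0,0,0,0,0,2,20],[0,0,0,0,0,2,20],[0,0,0,0,0,1,20],[0,0,0,0,0,0,20]],
  ],
)

```text
time_s: 9.1
eef_pos: [0.5228, 0.1272, 0.0961]
eef_rot: [0.0, 0.994, 0.112, -0.0]
contact_force: [0.3, -0.2, -0.4]
grip_width: 0.0279
```

Emit:
servo_tool(
  targets=[
    [[0,0,0,0,0,2,20],[0,0,0,0,0,2,20],[0,0,0,0,0,2,20],[0,0,0,0,0,2,20],[0,0,0,0,0,2,20],[0,0,0,0,0,2,20],[0,0,0,0,0,1,20],[0,0,0,0,0,0,20]],
  ],
)

```text
time_s: 9.9
eef_pos: [0.5228, 0.1272, 0.0831]
eef_rot: [0.0, 0.994, 0.112, -0.0]
contact_force: [-0.0, -0.0, 0.0]
grip_width: 0.028
```

Emit:
servo_tool(
  targets=[
    [[0,0,0,0,0,4,20],[0,0,0,0,0,5,20],[0,0,0,0,0,5,20],[0,0,0,0,0,5,20],[0,0,0,0,0,5,20],[0,0,0,0,0,4,20],[0,0,0,0,0,3,20],[0,0,0,0,0,0,20]],
  ],
)

```text
time_s: 10.7
eef_pos: [0.5227, 0.1272, 0.0518]
eef_rot: [0.0, 0.994, 0.112, -0.0]
contact_force: [0.2, -0.5, 0.3]
grip_width: 0.0281
```

Emit:
servo_tool(
  targets=[
    [[0,0,0,0,0,1,20],[0,0,0,0,0,1,20],[0,0,0,0,0,1,20],[0,0,0,0,0,1,20],[0,0,0,0,0,0,20],[0,0,0,0,0,0,20],[0,0,0,0,0,0,20],[0,0,0,0,0,0,20]],
  ],
)

```text
time_s: 11.5
eef_pos: [0.5228, 0.1272, 0.0483]
eef_rot: [0.0, 0.994, 0.112, 0.0]
contact_force: [0.8, -0.4, -0.6]
grip_width: 0.0277
```

Emit:
servo_tool(
  targets=[
    [[0,0,0,0,0,1,20],[0,0,0,0,0,1,20],[0,0,0,0,0,1,20],[0,0,0,0,0,1,20],[0,0,0,0,0,1,20],[0,0,0,0,0,0.5,20],[0,0,0,0,0,0,20],[0,0,0,0,0,0,20]],
  ],
)

```text
time_s: 12.3
eef_pos: [0.5229, 0.1272, 0.0443]
eef_rot: [0.0, 0.994, 0.112, 0.001]
contact_force: [-6.0, -1.3, 22.0]
grip_width: 0.0282
```

Fz is 22 N at TCP z 0.044, as expected for the sleeve resting on the foot. I release it and rise.

Emit:
servo_tool(
  targets=[
    [[0,0,0,0,0,-0.5,40],[0,0,0,0,0,0,60],[0,0,0,0,0,0,60],[0,0,0,0,0,0,60],[0,0,0,0,0,0,60],[0,0,0,0,0,0,60],[0,0,0,0,0,-5,60],[0,0,0,0,0,-10,60]],
  ],
)

```text
time_s: 13.1
eef_pos: [0.5225, 0.1271, 0.0583]
eef_rot: [0.0, 0.994, 0.112, -0.001]
contact_force: [-0.2, -0.1, 1.3]
grip_width: 0.0598
```

Emit:
servo_tool(
  targets=[
    [[0,0,0,0,0,-15,60],[0,0,0,0,0,-20,60],[0,0,0,0,0,-20,60],[0,0,0,0,0,-20,60],[0,0,0,0,0,-20,60],[0,0,0,0,0,-20,60],[0,0,0,0,0,-15,60],[0,0,0,0,0,-8,60]],
  ],
)

```text
time_s: 13.9
eef_pos: [0.5231, 0.1272, 0.1983]
eef_rot: [0.0, 0.994, 0.112, 0.001]
contact_force: [-0.3, 0.7, -0.0]
grip_width: 0.0598
```

```bash
python3 - <<'E'
from h import *
delta((.6846,.1113,.18))
s=snapshot("top"); P=cloud(s)
print(px(s,(.5246,.1273,.07)), circ(P,(.525,.127),.03,.036,.12))
cv2.imwrite("pics/rel.png",cv2.resize(s["image"][120:260,190:450],(800,431),interpolation=cv2.INTER_CUBIC))
E
```

```text
tcp [0.5231 0.1272 0.1983] y axis [ 0.222 -0.975  0.   ] z [ 0.002  0.    -1.   ] F [-0.3  0.7 -0. ] w 0.0598 t 13.9 q6 [ 0.12  0.41  1.81 -0.    0.92  1.46]
tool mm [153.9  51.4  18.7]
[274 200] 0
```

Emit:
servo_tool(
  targets=[
    [[0,0,0,2,15,0,60],[0,0,0,4,30,0,60],[0,0,0,4,32,0,60],[0,0,0,4,32,0,60],[0,0,0,4,32,0,60],[0,0,0,4,32,0,60],[0,0,0,4,28,0,60],[0,0,0,2,12,0,60]],
  ],
)

```text
time_s: 14.75
eef_pos: [0.5977, -0.0773, 0.1952]
eef_rot: [-0.0, 0.994, 0.111, -0.001]
contact_force: [-0.3, 0.5, -0.1]
grip_width: 0.06
```

```bash
python3 - <<'E'
from h import *
delta((.6846,.1113,.18))
im=[]
for n in ("top","scene"):
  s=snapshot(n); P=cloud(s)
  print(n,"sleeve",circ(P,(.525,.127),.03,.060,.079),"pin",circ(P,(.525,.127),.03,.079,.1),"foot",circ(P,(.525,.127),.045,.02,.036))
  m=(np.hypot(P[...,0]-.685,P[...,1]-.111)<.03)&(P[...,2]>.12)&(P[...,2]<.145); q=P[m][:,:2]
  if len(q)>5:
    r=cv2.minAreaRect(q.astype(np.float32)); print("grip",len(q),r)
  for k in ("lens","mirror_grip","mirror_face","gauge_seat","wide_sleeve_mid","view"):
    for r in spot_point(s,k)[:2]: w=world(s,r["xyz"]);print(k,round(r["conf"],2),w.round(4))
  u,v=px(s,(.6,.15,.05)); a=s["image"][max(0,v-65):,max(u-90,0):][:130,:180]; im.append(cv2.resize(a,(560,400),interpolation=cv2.INTER_CUBIC)[:,:400] if 0 else cv2.resize(a,(400,290),interpolation=cv2.INTER_CUBIC))
cv2.imwrite("pics/rel2.png",np.hstack(im))
E
```

```text
tcp [ 0.5977 -0.0773  0.1952] y axis [ 0.22  -0.976 -0.   ] z [-0.001 -0.    -1.   ] F [-0.3  0.5 -0.1] w 0.06 t 14.75 q6 [-0.24  0.5   1.66 -0.    0.99  1.11]
tool mm [ 126.3 -164.9   15. ]
top sleeve (54, 0.5259, 0.1283, 0.0149, array([0.5253, 0.1281, 0.073 ])) pin (16, 0.5257, 0.1257, 0.0111, array([0.5254, 0.1269, 0.0832])) foot (118, 0.5263, 0.1277, 0.0263, array([0.5246, 0.1252, 0.0299]))
grip 50 ((0.6860071420669556, 0.11124354600906372), (0.034809011965990067, 0.012351575307548046), 17.439409255981445)
lens 0.95 [0.6981 0.2651 0.0595]
lens 0.39 [0.6865 0.1118 0.0588]
mirror_grip 0.55 [0.6882 0.1153 0.1107]
mirror_face 0.41 [0.6834 0.1127 0.0559]
gauge_seat 0.62 [0.5279 0.1282 0.031 ]
gauge_seat 0.61 [0.5641 0.0291 0.0276]
wide_sleeve_mid 0.59 [0.5227 0.1238 0.0554]
wide_sleeve_mid 0.58 [ 0.4847 -0.2161  0.026 ]
view 0.42 [0.4576 0.3118 0.0026]
scene sleeve (102, 0.5245, 0.128, 0.0161, array([0.5196, 0.1287, 0.0715])) pin (20, 0.5246, 0.1266, 0.0066, array([0.5228, 0.1273, 0.0835])) foot (170, 0.5235, 0.1267, 0.0262, array([0.5149, 0.1304, 0.0297]))
grip 70 ((0.6837956309318542, 0.11031627655029297), (0.033348362892866135, 0.012063591741025448), 12.970032691955566)
lens 0.94 [0.6932 0.2636 0.0567]
mirror_grip 0.72 [0.6824 0.1046 0.1131]
mirror_face 0.65 [0.6844 0.1106 0.0584]
gauge_seat 0.7 [0.5621 0.0297 0.0288]
gauge_seat 0.69 [0.5256 0.1224 0.0284]
wide_sleeve_mid 0.66 [0.5247 0.1269 0.0528]
wide_sleeve_mid 0.42 [ 0.4099 -0.3907  0.004 ]
```

View pics/rel2.png

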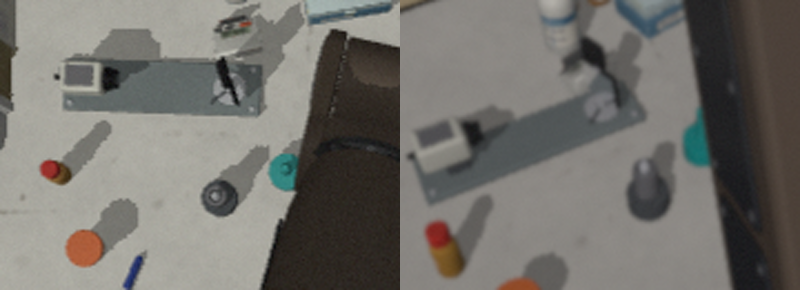

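Six pictures viewed. The left (top) half shows the sleeve on the pin at (220,197). The right half shows it standing on the foot at (648,185), with its top measured at z 0.073, so it is seated. The mirror bar is at (230,82) on the left, running about 16° from world x. Before approaching the grip I check for obstacles near it.

```bash
python3 - <<'E'
from h import *
for n in ("top","scene"):
  s=snapshot(n); P=cloud(s)
  for lo,hi in ((.06,.1),(.1,.2)):
    m=(P[...,0]>.6)&(P[...,0]<.86)&(P[...,1]>.04)&(P[...,1]<.22)&(P[...,2]>lo)&(P[...,2]<hi)&(np.hypot(P[...,0]-.685,P[...,1]-.111)>.032)
    q=P[m]; 
    if len(q): print(n,lo,len(q),q.min(0).round(3),q.max(0).round(3),np.median(q,0).round(3))
E
```

```text
top 0.06 118 [0.813 0.075 0.061] [0.854 0.124 0.1  ] [0.822 0.094 0.089]
top 0.1 143 [0.816 0.081 0.1  ] [0.857 0.118 0.126] [0.836 0.1   0.12 ]
scene 0.06 215 [0.655 0.075 0.06 ] [0.854 0.124 0.1  ] [0.819 0.105 0.084]
scene 0.1 146 [0.816 0.081 0.1  ] [0.856 0.118 0.125] [0.83  0.101 0.12 ]
```

Emit:
servo_tool(
  targets=[
    [[0,0,0,8,-10,0,45],[0,0,0,18,-23,0,45],[0,0,0,20,-26,0,45],[0,0,0,20,-26,0,45],[0,0,0,20,-26,0,45],[0,0,0,18,-25,0,45],[0,0,0,14,-19,0,45],[0,0,0,8,-10,0,45]],
  ],
)

```text
time_s: 16.35
eef_pos: [0.6841, 0.1172, 0.196]
eef_rot: [-0.0, 0.994, 0.112, 0.0]
contact_force: [0.3, 0.8, -0.9]
grip_width: 0.0447
```

Emit:
servo_tool(
  targets=[
    [[0,0,-0.058,0,0,0,45],[0,0,0,0,0,0,45],[0,0,0,0,0,0,45],[0,0,0,0,0,0,45],[0,0,0,0,0,0,45],[0,0,0,0,0,0,45],[0,0,0,0,0,0,45],[0,0,0,0,0,0,45]],
  ],
)

```text
time_s: 17.15
eef_pos: [0.6836, 0.1145, 0.1963]
eef_rot: [0.0, 0.99, 0.14, -0.0]
contact_force: [-1.2, 0.4, -0.7]
grip_width: 0.0447
```

```bash
python3 - <<'E'
from h import *
delta((.685,.111,.100))
s=snapshot("scene"); print(px(s,(.685,.111,.116)))
cv2.imwrite("pics/mir.png",cv2.resize(s["image"][110:260,180:380],(800,600),interpolation=cv2.INTER_CUBIC))
E
```

```text
tcp [0.6836 0.1145 0.1963] y axis [ 0.278 -0.961  0.   ] z [ 0. -0. -1.] F [-1.2  0.4 -0.7] w 0.0447 t 17.15 q6 [ 0.07  0.62  1.41 -0.    1.11  1.36]
tool mm [ 0.4  3.7 96.3]
[261 173]
```

View pics/mir.png

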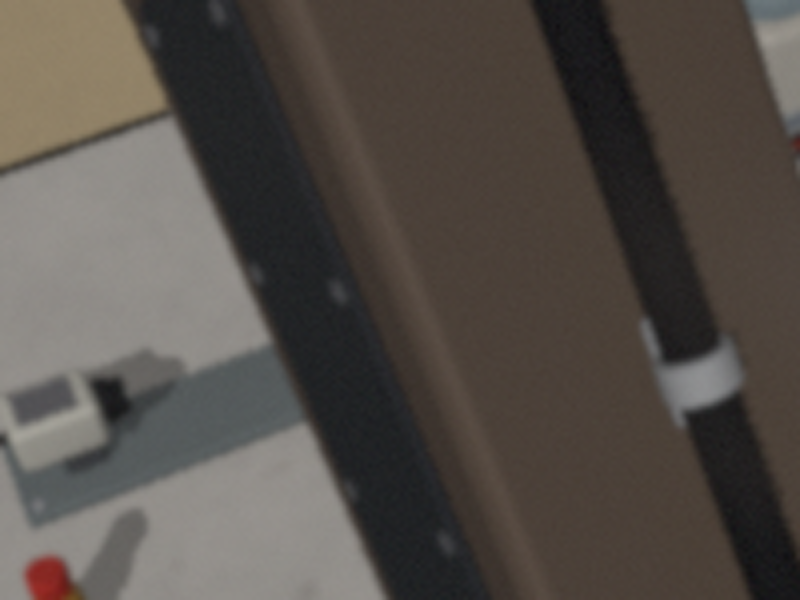

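Seven pictures viewed. The arm covers the mirror in this one (expected (324,252)); only the camera at (55,420) shows. The nearest obstacle is at x ≥ 0.81, and the jaws are now at 106.1°, which matches the bar. I go down and grip.

Emit:
servo_tool(
  targets=[
    [[0,0,0,0,2,5,45],[0,0,0,0,1.5,15,45],[0,0,0,0,0,18,45],[0,0,0,0,0,18,45],[0,0,0,0,0,16,45],[0,0,0,0,0,12,45],[0,0,0,0,0,8,45],[0,0,0,0,0,3,45]],
  ],
)

```text
time_s: 18.0
eef_pos: [0.6845, 0.1111, 0.1003]
eef_rot: [0.0, 0.99, 0.14, -0.0]
contact_force: [0.2, -0.6, 0.6]
grip_width: 0.045
```

Emit:
servo_tool(
  targets=[
    [[0,0,0,0,0,0,30],[0,0,0,0,0,0,20],[0,0,0,0,0,0,15],[0,0,0,0,0,0,4],[0,0,0,0,0,0,4],[0,0,0,0,0,0,4],[0,0,0,0,0,0,4],[0,0,0,0,0,0,4]],
  ],
)

```text
time_s: 18.8
eef_pos: [0.685, 0.1109, 0.1021]
eef_rot: [0.0, 0.99, 0.141, 0.001]
contact_force: [-1.3, -2.7, 6.2]
grip_width: 0.0116
```

```bash
python3 - <<'E'
from h import *
delta((.685,.111,.100)); print(observe()["moment"])
E
```

```text
tcp [0.685  0.1109 0.1021] y axis [ 0.279 -0.96   0.001] z [ 0.001 -0.    -1.   ] F [-1.3 -2.7  6.2] w 0.0116 t 18.8 q6 [ 0.07  0.72  1.49 -0.    0.93  1.35]
tool mm [ 0.  -0.1  2.1]
[-0.3640603   0.11628916  0.42703898]
```

Gripped at 11.6 mm. The target normal is the bisector of lens (86.0°) and pin (174.2°), 130.1°, so I turn about 24° counter-clockwise.

Emit:
servo_tool(
  targets=[
    [[0,0,-0.03,0,0,0,4],[0,0,-0.06,0,0,0,4],[0,0,-0.06,0,0,0,4],[0,0,-0.06,0,0,0,4],[0,0,-0.06,0,0,0,4],[0,0,-0.06,0,0,0,4],[0,0,-0.06,0,0,0,4],[0,0,-0.03,0,0,0,4]],
  ],
)

```text
time_s: 19.6
eef_pos: [0.6851, 0.1108, 0.1021]
eef_rot: [0.0, 0.939, 0.344, 0.001]
contact_force: [0.2, -4.2, 5.4]
grip_width: 0.0109
```

Emit:
servo_tool(
  targets=[
    [[0,0,0,0,0,0,4],[0,0,0,0,0,0,4],[0,0,0,0,0,0,4],[0,0,0,0,0,0,4],[0,0,0,0,0,0,4],[0,0,0,0,0,0,4],[0,0,0,0,0,0,4],[0,0,0,0,0,0,4]],
  ],
)

```text
time_s: 20.4
eef_pos: [0.6851, 0.1108, 0.1021]
eef_rot: [0.0, 0.939, 0.343, 0.001]
contact_force: [-0.1, -3.7, 6.5]
grip_width: 0.0111
```

```bash
python3 - <<'E'
from h import *
delta((.685,.111,.102)); o=observe(); q=o["eef_rot"]; R=Ro.from_quat([q[1],q[2],q[3],q[0]]).as_matrix()
print("normal deg",np.degrees(np.arctan2(-R[1,1],-R[0,1])),o["moment"].round(2))
im=[]
for n in ("scene","top"):
  s=snapshot(n); P=cloud(s)
  print(n,"sleeve",circ(P,(.525,.127),.03,.060,.079))
  for k in ("lens","view","mirror_grip","mirror_face","gauge_seat"):
    for r in spot_point(s,k)[:2]: w=world(s,r["xyz"]);print(k,round(r["conf"],2),w.round(4))
  u,v=px(s,(.66,.14,.05)); a=s["image"][max(0,v-65):,max(u-90,0):][:130,:180]; im.append(cv2.resize(a,(400,290),interpolation=cv2.INTER_CUBIC))
cv2.imwrite("pics/fin.png",np.hstack(im))
E
```

```text
tcp [0.6851 0.1108 0.1021] y axis [ 0.645 -0.764  0.001] z [ 0.002 -0.    -1.   ] F [-0.1 -3.7  6.5] w 0.0111 t 20.4 q6 [ 0.07  0.72  1.49 -0.    0.93  0.94]
tool mm [ 0.1 -0.3  0.1]
normal deg 130.17523691204337 [-0.52  0.05 -0.07]
scene sleeve 0
lens 0.77 [0.6898 0.2638 0.0595]
mirror_grip 0.68 [ 5.663e-01  3.597e-01 -4.000e-04]
mirror_grip 0.42 [0.4557 0.316  0.0013]
mirror_face 0.6 [ 0.4472 -0.2896  0.0282]
gauge_seat 0.25 [0.4531 0.3137 0.0052]
top sleeve 0
lens 0.96 [0.6986 0.2672 0.0583]
gauge_seat 0.72 [0.5638 0.0322 0.0311]
```

View pics/fin.png

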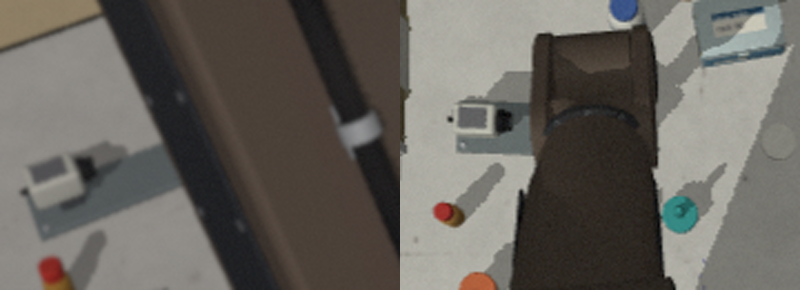

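Eight pictures viewed. The arm hides the mirror in both halves; the camera shows at (55,180) and (475,120). The tool angle gives a normal of 130.2°. I make one more independent check of the lens direction, from the box and plate edges.

```bash
python3 - <<'E'
from h import *
for n in ("top","scene"):
  s=snapshot(n); P=cloud(s)
  m=(abs(P[...,0]-.697)<.05)&(P[...,1]>.262)&(P[...,1]<.36)&(P[...,2]>.07)&(P[...,2]<.085)
  print(n,m.sum(),cv2.minAreaRect(P[m][:,:2].astype(np.float32)))
  # plate near edge: colour/height fit
  m=(P[...,1]>.17)&(P[...,1]<.345)&(P[...,0]>.62)&(P[...,0]<.68)
  im=s["image"].astype(int); g=im.sum(-1)/3
  pts=[]
  for y in np.arange(.16,.33,.004):
    xs=np.arange(.61,.675,.0005); uv=np.array([px(s,(x,y,.006))*1.0 for x in xs]).astype(np.float32)
    K=s["K"]; c=(s["R"]@np.stack([xs,0*xs+y,0*xs+.006])+s["t"][:,None]); uv=(K@c)[:2]/c[2]
    v=cv2.GaussianBlur(cv2.remap(s["image"],uv[0][None].astype(np.float32),uv[1][None].astype(np.float32),1).mean(-1).astype(np.float32),(0,0),4)[0]
    d=np.diff(v); i=np.argmin(d)
    if d[i]<-.8: pts.append((xs[i],y))
  pts=np.array(pts); 
  if len(pts)>6:
    vx,vy,x0,y0=cv2.fitLine(pts.astype(np.float32),cv2.DIST_HUBER,0,.001,.001).ravel(); print("edge",len(pts),np.degrees(np.arctan2(vy,vx))%180, np.std((pts-[x0,y0])@[-vy,vx]))
E
```

```text
top 274 ((0.6976763010025024, 0.3069031238555908), (0.07834847271442413, 0.042116034775972366), 88.31369018554688)
edge 23 85.93701 0.0014983184851053702
scene 322 ((0.6950036883354187, 0.3056681752204895), (0.04603409394621849, 0.07787744700908661), 0.9505789279937744)
edge 39 86.857216 0.0003905143568124081
```

The estimates of the lens direction (85.9–86.9°) put the ideal normal at about 130.3°. I nudge 0.2°, settle, and hand in.

Emit:
servo_tool(
  targets=[
    [[0,0,-0.003,0,0,0,4],[0,0,0,0,0,0,4],[0,0,0,0,0,0,4],[0,0,0,0,0,0,4],[0,0,0,0,0,0,4],[0,0,0,0,0,0,4],[0,0,0,0,0,0,4],[0,0,0,0,0,0,4]],
  ],
)

```text
time_s: 21.9
eef_pos: [0.6851, 0.1108, 0.1021]
eef_rot: [0.0, 0.939, 0.345, 0.001]
contact_force: [0.5, -3.6, 6.4]
grip_width: 0.011
```

```bash
python3 - <<'E'
from h import *
delta((.685,.111,.102)); o=observe(); q=o["eef_rot"]; R=Ro.from_quat([q[1],q[2],q[3],q[0]]).as_matrix()
print("normal deg",np.degrees(np.arctan2(-R[1,1],-R[0,1])))
print(close_job())
E
```

```text
tcp [0.6851 0.1108 0.1021] y axis [ 0.647 -0.762  0.001] z [ 0.001 -0.    -1.   ] F [ 0.5 -3.6  6.4] w 0.011 t 21.9 q6 [ 0.07  0.72  1.49 -0.    0.93  0.93]
tool mm [ 0.1 -0.2  0.1]
normal deg 130.34919154606422
the job is handed in; nothing more can be done
None
```

I slid the wide grey sleeve down over the dark gauge pin and released it. Then I turned the mirror about 24° counter-clockwise and handed the job in at about 22 s, still gripping the bar.

- **Sleeve:** a look after release, from both cameras, showed its top at z ≈ 0.073 m, centred on the pin, so it sits on the foot. The moves never touched the narrow sleeve, the orange and turquoise look-alikes, or the clutter.
- **Mirror:** the held normal is 130.35° by tool angle. The target, halfway between the lens (about 86.5°) and pin (174.2°) directions, is about 130.3°. The grip was steady at 11 mm opening, with forces under 8 N.
- **Unconfirmed or disagreeing:**
  - The arm hid the mirror and its pointer from both cameras at the end, so the angle rests on the tool pose and geometry, not a direct look.
  - The lens-direction estimates ranged over 85.9–86.9°, about ±1.5 mm in line of sight at the pin.
  - The rest angle read from the bar itself was rougher, at 13–17°.

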